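# Sort tube offcuts into the studio trays

### The arm

A 7-joint arm with a two-finger parallel gripper is mounted at the origin on the work surface. World frame = base frame: x ahead of the robot, y to its left, z up, the work surface at z = 0. Lengths are in m, angles in rad, forces in N, time in s.
With the tool pointing down it reaches from about 0.425 to 0.925 m from the base axis. Payload 6.8 kg.
Tool frame: the origin (TCP) lies midway between the tips of the shut fingers; the grasp point (between the pads) lies 19 mm behind it; z points along the fingers, y is the line along which they close (so a half turn about z gives the same grasp; the last joint's range is limited). The gripper opens to 85 mm and grips with 20 to 120 N. Pads are 22 mm wide; open, the fingers measure 114 mm over their backs; the gripper's body (76 mm by 85 mm) begins 54 mm behind the grasp point. The pads swing forward as they close: fully open they stand 13 mm farther back than shut.
Start: joints at [1.113, 0.477, 0.022, 1.555, -0.011, 1.109, -0.083], TCP at [0.231, -0.634, 0.231] pointing down, gripper open.
Joint ranges: [-2.96, 2.96], [-0.34, 2.1], [-1.41, 1.46], [0.24, 2.44], [-1.37, 4.51], [0.17, 1.92], [-2.96, 2.96]. Speed limits (rad/s): [2.39, 2.39, 3.14, 3.14, 3.14, 3.14, 3.14].

### API

Orientations are given as a rotation vector (axis times angle).
In Python, from bench import get_obs, grab_frame, camera_params, r gives the robot as it stands.
- The arm moves only by the shell command python3 -m jog 'ROWS' [FORCE]. ROWS is JSON, a list of rows, each an object of numbers: "rx", "ry", "rz": the turn, a rotation vector about the world's x, y, z scaled (see below); "x", "y", "z": the shift along the world's x, y, z scaled (see below); "jaw": the opening, from -1 (shut) to 1 (fully open). In form: [{"rx": .., "ry": .., "rz": .., "x": .., "y": .., "z": .., "jaw": ..}, ...]. A call has 1 to 8 rows; each row shifts and turns the commanded pose from where the row before left it; what a row does not reach is not made up. The controller multiplies each number of a shift by 60 mm and each number of a turn by 10 degrees. A row lasts 1/8 s, in which the tool goes at most 62.5 mm and 10.7 degrees, less where a joint would pass 70% of its speed; a pose out of reach is approached as far as the arm can. A call with a number of a shift or a turn outside -1 to 1 is refused whole. A call with a gripper value outside its range is refused whole. The fingers move at their own pace and stop on an object; FORCE is the grip in N (left out, the last holds). Time passes only in rows, so rows that do not move let the fingers close. It gives the time, the measured TCP pose, the force, the opening and the grip force at its end, in the units of the state.
- get_obs(): the state, without advancing time (a new reading comes with each control period).
- grab_frame(name): name is "scene" or "top"; returns the picture (420x560x3 uint8, red, green, blue); there is no depth.
- camera_params(name): a dict with "fx", "fy", "cx", "cy" (pixels), "R" (3x3) and "t" (3): a world point X has camera coordinates R X + t. Camera axes: x right, y down, z forward; pixel columns grow to the right and rows downward; lengths in m; the calibration is good to about 2 mm. A picture is of the moment at which its call begins. camera_params takes no time and is no camera call.
- r.hand_in(): hands the job in; it is judged then, once.
The state is a dict: "clock": time; "joints": joint angles; "qvel": joint speeds; "tau": joint torques, N m; "tcp_pos": TCP position; "orientation": TCP orientation; "contact_force": force on the tool from outside, world axes, zero at the start; "moment": the same for the moment, N m; "grip_width": finger opening in m; "gripper_force": force on a finger pad.
Only numpy, scipy, OpenCV 4.12 (cv2) and the standard library are available. Lean on these libraries where they do the work, as an engineer would, in place of code of your own. Each camera call takes 0.05 s, during which the arm holds its last target. There are 200 camera calls.

### The job

Tidy the bench: put both loose wide cardboard rings in the broad rectangular tray, both loose narrow ones in the round tray, and the square wooden stick in the slim rectangular tray. Everything must end lying flat on the floor of its tray, side by side and not stacked, nested or leaning on the rim. Leave the glue gun and the lidded jar where they are.

Things in the scene. Friction and masses are not known exactly. Their poses are not given: they have to be found in the camera images.
- wide_ring_1: Wide ring: plain brown cardboard tube offcut standing on its flat end, open through the middle: outer diameter 58 mm, inner 48 mm, height 26 mm, about 30 g, stiff. Origin on its axis at mid-height (13 mm above its underside); z is its axis. The two wide rings are alike.
- wide_ring_2: Wide ring: plain brown cardboard tube offcut standing on its flat end, open through the middle: outer diameter 58 mm, inner 48 mm, height 26 mm, about 30 g, stiff. Origin on its axis at mid-height (13 mm above its underside); z is its axis. The two wide rings are alike.
- narrow_ring_1: Narrow ring: plain brown cardboard tube offcut standing on its flat end, open through the middle: outer diameter 36 mm, inner 26 mm, height 26 mm, about 18 g, stiff. Origin on its axis at mid-height (13 mm above its underside); z is its axis. The two narrow rings are alike.
- narrow_ring_2: Narrow ring: plain brown cardboard tube offcut standing on its flat end, open through the middle: outer diameter 36 mm, inner 26 mm, height 26 mm, about 18 g, stiff. Origin on its axis at mid-height (13 mm above its underside); z is its axis. The two narrow rings are alike.
- stick: Pale wooden stick lying on the bench, 100 mm long, 22 mm square in section, about 32 g. Origin at its centre (11 mm above its underside); x runs along its length.
- broad_tray: Broad rectangular open tray, for the wide rings: outside 116 mm along its x, 170 mm along its y; inside 106 x 160 mm, walls 5 mm thick. Fixed to the bench, painted plain grey like the other trays. Its walls rise to 14 mm above the bench; inner floor 5 mm above the bench. Origin at the middle of its underside, on the bench; z up.
- slim_tray: Slim rectangular open tray, for the stick: outside 80 mm along its x, 160 mm along its y; inside 70 x 150 mm, walls 5 mm thick. The stick goes in lengthwise along the tray's y. Fixed to the bench, painted plain grey like the other trays. Its walls rise to 14 mm above the bench; inner floor 5 mm above the bench. Origin at the middle of its underside, on the bench; z up.
- round_tray: Round open tray, for the narrow rings: outside diameter 144 mm, inside 134 mm, wall 5 mm thick. Fixed to the bench, painted plain grey like the other trays. Its walls rise to 14 mm above the bench; inner floor 4 mm above the bench. Origin at the middle of its underside, on the bench; z up.
- glue_gun: Blue hot-glue gun lying on its side, loose, about 150 x 115 mm and 30 mm high; a bystander to leave alone. Origin near the middle of its outline, on the bench; the barrel runs along its x (nozzle to +x) at y = +35 mm, the handle runs to -y near x = -40 mm.
- jar: Small lidded jar standing upright, loose, 44 mm in diameter, 65 mm high; a bystander to leave alone. Origin at the centre of its underside.
Not all that is in view belongs to the job. Leave any black or blue look-alike of the wide_ring_1 alone. What is shaped like the narrow_ring_1 but blue is not meant.

How it is judged:
At the end, for the whole second after the job is handed in: Both wide rings rest flat on the floor of the broad tray, both narrow rings flat on the floor of the round tray and the stick flat on the floor of the slim tray: each origin is inside its tray's outline and within about 4 mm of the height it has when flat on the tray floor, and all are at rest (x of wide_ring_1 in the frame of broad_tray between -0.035 and 0.035 m and y of wide_ring_1 in the frame of broad_tray between -0.062 and 0.062 m and z of wide_ring_1 in the frame of broad_tray between 0.012 and 0.0215 m and linear speed of each of wide_ring_1, narrow_ring_1, wide_ring_2, narrow_ring_2, stick below 0.02 m/s and angular speed of each of wide_ring_1, narrow_ring_1, wide_ring_2, narrow_ring_2, stick below 0.3 rad/s and x of narrow_ring_1 in the frame of round_tray between -0.056 and 0.056 m and y of narrow_ring_1 in the frame of round_tray between -0.056 and 0.056 m and z of narrow_ring_1 in the frame of round_tray between 0.012 and 0.0205 m and x of wide_ring_2 in the frame of broad_tray between -0.035 and 0.035 m and y of wide_ring_2 in the frame of broad_tray between -0.062 and 0.062 m and z of wide_ring_2 in the frame of broad_tray between 0.012 and 0.0215 m and x of narrow_ring_2 in the frame of round_tray between -0.056 and 0.056 m and y of narrow_ring_2 in the frame of round_tray between -0.056 and 0.056 m and z of narrow_ring_2 in the frame of round_tray between 0.012 and 0.0205 m and x of stick in the frame of slim_tray between -0.03 and 0.03 m and y of stick in the frame of slim_tray between -0.045 and 0.045 m and z of stick in the frame of slim_tray between 0.01 and 0.0195 m); the robot touches nothing.
It fails at once if the jar is shifted by more than 20 mm or tipped (distance of jar from where it was at the start of the episode above 0.02 m or angle between jar's own z axis and vertical above 0.35 rad).
It fails at once if the glue gun is shifted by more than 20 mm (distance of glue_gun from where it was at the start of the episode above 0.02 m).
It also fails if it takes over 115 s, if anything falls off the work surface, if the arm or the gripper's body presses on something with over 40 N, if the wrist force passes 120 N, or if a joint passes its speed limit or range.

## Working session

There is one attempt and no reset: what is moved stays moved. The work goes in short steps, Python scripts to look and compute and a shell command to move; the robot and the scene stay as the last step left them, time stands still between calls to the robot, and variables do not carry over. Pictures are saved under pics/ and viewed, at most 14 in all, crops included, and the job is handed in when it is done.

```bash
mkdir -p pics; ls; python3 - <<'E'
from bench import get_obs, grab_frame, camera_params, r
import cv2
for n in("scene","top"):
    cv2.imwrite(f"pics/{n}0.png",grab_frame(n)[:,:,::-1])
    p=camera_params(n);print(n,p)
o=get_obs();print(o)
E
```

```text
pics
scene {'fx': 475.65153507133516, 'fy': 475.65153507133516, 'cx': 277.82678414659404, 'cy': 213.64117722915566, 'R': array([[-0.65810694,  0.75291366,  0.00403316],
       [ 0.48641692,  0.42924399, -0.76101786],
       [-0.57471196, -0.49886934, -0.64871839]]), 't': array([ 0.31337611, -0.21530746,  1.46153012])}
top {'fx': 462.5320204440586, 'fy': 462.5320204440586, 'cx': 280.8116089913626, 'cy': 207.99520440516903, 'R': array([[-0.01628853, -0.99979435, -0.01208053],
       [-0.99003694,  0.01781727, -0.1396761 ],
       [ 0.13986261,  0.00968506, -0.99012355]]), 't': array([0.00685026, 0.47422625, 1.28752481])}
{'clock': 0.1, 'joints': array([ 1.11291429,  0.47770454,  0.02234349,  1.55635275, -0.01152585,
        1.10928893, -0.08309543]), 'qvel': array([ 1.02289448e-03, -1.38172290e-03, -9.57033289e-04, -1.80395524e-03,
        6.85081100e-04, -1.34810879e-03,  5.97589648e-05]), 'tau': array([ 3.84366052e-03, -5.97766614e+01,  1.61354173e+00, -2.81957370e+01,
        1.28266308e-02,  5.05397198e-03, -7.94454593e-06]), 'tcp_pos': array([ 0.23113205, -0.63362891,  0.23043152]), 'orientation': array([-3.09210822e+00, -5.46383507e-01,  5.90217847e-04]), 'contact_force': array([0.61160444, 0.65195215, 0.06672327]), 'moment': array([ 0.02803282, -0.01042852, -0.02109106]), 'gripper_force': 0.0, 'grip_width': 0.08569328341323243}
```

View pics/top0.png

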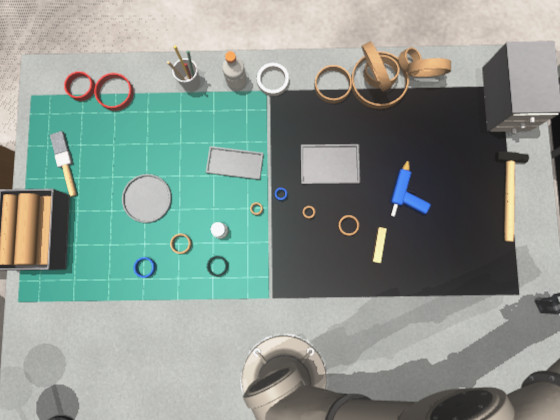

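View pics/scene0.png

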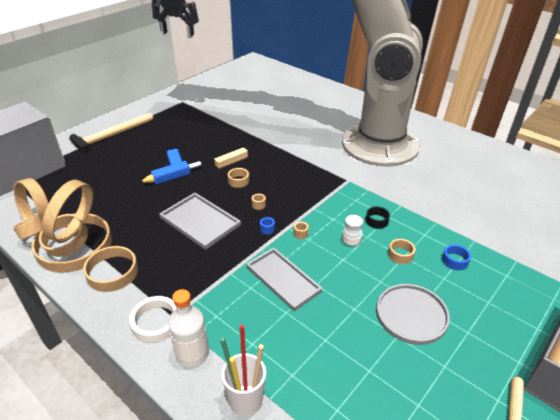

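Wide candidates in the top view:
- Brown (180,243) and brown (349,225) are the ones wanted.
- Blue (145,267), black (218,266), the red and white rings, and the big tape loops at the back are not.

Narrow candidates:
- Brown (257,209) and brown (308,212) are the ones wanted.
- Blue (281,194) is not.

The stick is at (380,245); the brush and hammer handles are not the stick. The trays are broad (330,164), slim (235,163) and round (147,198). The jar is at (219,230).

```bash
cat > h.py <<'E'
from bench import get_obs, grab_frame, camera_params, r
import cv2, numpy as np
def ray(n,u,v,z):
    p=camera_params(n);R,t=np.array(p['R']),np.array(p['t'])
    c=-R.T@t; d=R.T@np.array([(u-p['cx'])/p['fx'],(v-p['cy'])/p['fy'],1])
    return (c+d*(z-c[2])/d[2])
def blobs(img,mode,box,amin=20):
    h=cv2.cvtColor(img,cv2.COLOR_RGB2HSV).astype(int);H,S,V=h[...,0],h[...,1],h[...,2]
    m={'brown':(H>5)&(H<30)&(S>70)&(V>70),'grey':(S<40)&(V>85)}[mode]
    k=np.zeros(m.shape,bool);x0,y0,x1,y1=box;k[y0:y1,x0:x1]=1
    cs,_=cv2.findContours((m&k).astype(np.uint8),cv2.RETR_EXTERNAL,cv2.CHAIN_APPROX_NONE)
    return [cv2.convexHull(c) for c in cs if cv2.contourArea(c)>amin]
def world(n,c,z): return np.array([ray(n,*p[0],z)[:2] for p in c])
E
python3 - <<'E'
from h import *
im=grab_frame("top")
for mode,z in(('brown',.013),('grey',.009)):
    for c in blobs(im,mode,(85,130,445,285)):
        w=world("top",c,z).astype(np.float32)
        (cx,cy),s,a=cv2.minAreaRect(w*1000)
        (ux,uy),_,_=cv2.minAreaRect(c)
        x,y,ww,hh=cv2.boundingRect(c);b=ray("top",x+ww/2-.5,y+hh/2-.5,z)
        print(mode,'px',int(ux),int(uy),'xy',round(cx),round(cy),'size',np.round(s),'ang',round(a,1),'bb',np.round(b[:2]*1000))
cv2.imwrite("pics/crop.png",cv2.resize(im[180:285,120:400,::-1],None,fx=2.8,fy=2.8,interpolation=cv2.INTER_CUBIC))
E
```

```text
brown px 180 243 xy 380 290 size [56. 56.] ang 44.9 bb [379. 291.]
brown px 378 244 xy 367 -278 size [ 24. 103.] ang 79.0 bb [ 367. -279.]
brown px 348 225 xy 424 -195 size [61. 58.] ang 89.0 bb [ 424. -195.]
brown px 308 211 xy 465 -81 size [37. 37.] ang 43.6 bb [465. -81.]
brown px 256 208 xy 478 71 size [33. 33.] ang 44.0 bb [477.  71.]
brown px 405 165 xy 598 -368 size [20. 24.] ang 86.9 bb [ 598. -368.]
grey px 219 230 xy 417 179 size [46. 47.] ang 90.0 bb [417. 179.]
grey px 394 210 xy 466 -329 size [13. 37.] ang 71.5 bb [ 466. -329.]
grey px 146 198 xy 515 392 size [143. 141.] ang 45.2 bb [514. 393.]
grey px 234 162 xy 616 134 size [162.  81.] ang 81.5 bb [616. 135.]
grey px 329 163 xy 608 -147 size [174. 118.] ang 88.9 bb [ 607. -147.]
grey px 275 206 xy 486 14 size [454.  48.] ang 0.7 bb [481.  11.]
```

View pics/crop.png

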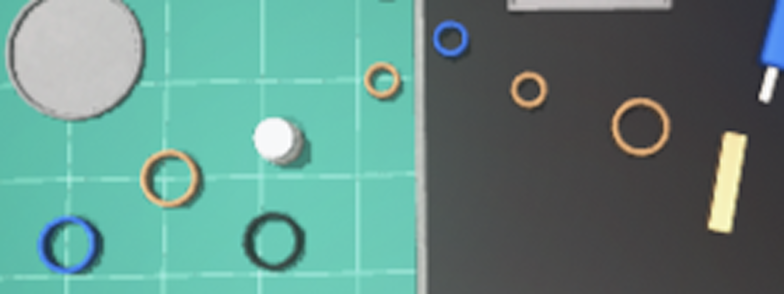

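The crop confirms the choice: brown wide rings at crop (170,178) and (641,126), brown narrow at (382,80) and (529,90), and the stick at (728,183). The stick goes first.

```bash
python3 -m jog '[{"x":0.324,"y":0.848,"z":-0.19,"rz":-0.443},{"x":0.324,"y":0.848,"z":-0.19,"rz":-0.443},{"x":0.324,"y":0.848,"z":-0.19,"rz":-0.443},{"x":0.324,"y":0.848,"z":-0.19,"rz":-0.443},{"x":0.324,"y":0.848,"z":-0.19,"rz":-0.443},{"x":0.324,"y":0.848,"z":-0.19,"rz":-0.443},{"x":0.324,"y":0.848,"z":-0.19,"rz":-0.443},{"jaw":-0.1}]' 40
cat >> h.py <<'E'
from scipy.spatial.transform import Rotation as Ro
def go(x,y,z,line=None):
    "remaining move to a target, in row units; line=angle of closing line (deg, mod 180)"
    o=get_obs();d=(np.array([x,y,z])-o['tcp_pos'])/.06
    Y=Ro.from_rotvec(o['orientation']).as_matrix();a=np.degrees(np.arctan2(Y[1,1],Y[0,1]))
    t=((line-a+90)%180-90)/10 if line is not None else 0
    print('t',o['clock'],'tcp',np.round(o['tcp_pos'],4),'line',round(a,1),'tool z',np.round(Y[:,2],3),'w',round(o['grip_width'],4),'left',np.round(d,2),'rz',round(t,2))
E
python3 - <<'E'
from h import *
go(.367,-.278,.012,79)
cv2.imwrite("pics/a.png",grab_frame("scene")[:,:,::-1])
E
```

```text
t 0.15 tcp [ 0.2312 -0.6337  0.2305] line -70.0 tool z [-0.001  0.001 -1.   ] w 0.0855 left [ 2.26  5.93 -3.64] rz -3.1validation failed for argument at $[0]...
```

View pics/a.png

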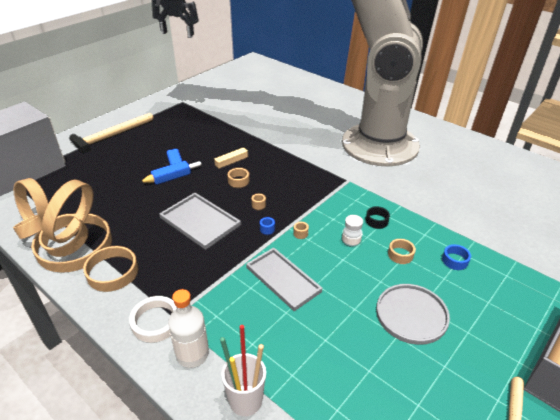

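The picture shows the arm hasn't moved because the call was refused. Rows probably need every key.

```bash
python3 -m jog '[{"rx":0,"ry":0,"rz":-0.443,"x":0.324,"y":0.848,"z":-0.19,"jaw":1},{"rx":0,"ry":0,"rz":-0.443,"x":0.324,"y":0.848,"z":-0.19,"jaw":1},{"rx":0,"ry":0,"rz":-0.443,"x":0.324,"y":0.848,"z":-0.19,"jaw":1},{"rx":0,"ry":0,"rz":-0.443,"x":0.324,"y":0.848,"z":-0.19,"jaw":1},{"rx":0,"ry":0,"rz":-0.443,"x":0.324,"y":0.848,"z":-0.19,"jaw":1},{"rx":0,"ry":0,"rz":-0.443,"x":0.324,"y":0.848,"z":-0.19,"jaw":1},{"rx":0,"ry":0,"rz":-0.443,"x":0.324,"y":0.848,"z":-0.19,"jaw":1},{"rx":0,"ry":0,"rz":0,"x":0,"y":0,"z":0,"jaw":0.2}]' 40
python3 - <<'E'
from h import *
go(.367,-.278,.012,79)
cv2.imwrite("pics/b.png",grab_frame("scene")[:,:,::-1])
E
```

```text
clock: 1.2
tcp_pos: [0.3685, -0.2737, 0.1508]
orientation: [-3.126, 0.289, 0.002]
contact_force: [0.2, -0.4, 0.7]
grip_width: 0.0697
gripper_force: 0.0
t 1.2 tcp [ 0.3685 -0.2737  0.1508] line -100.6 tool z [-0.001  0.002 -1.   ] w 0.0697 left [-0.03 -0.07 -2.31] rz -0.04
```

View pics/b.png

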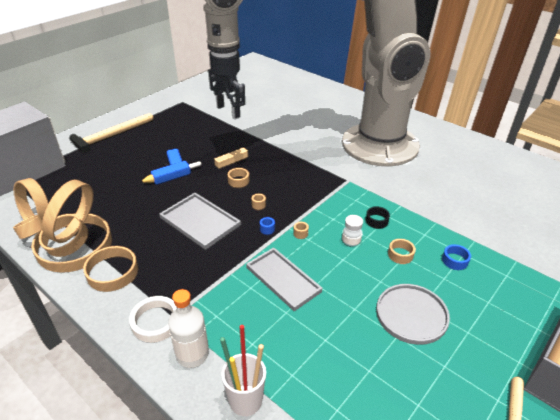

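The open gripper hangs straight above the stick at (231,105), with the stick at (231,158) below it. Descend and grip.

```bash
python3 -m jog '[{"rx":0,"ry":0,"rz":-0.04,"x":-0.02,"y":-0.05,"z":-0.77,"jaw":0.2},{"rx":0,"ry":0,"rz":0,"x":0,"y":0,"z":-0.77,"jaw":0.2},{"rx":0,"ry":0,"rz":0,"x":0,"y":0,"z":-0.75,"jaw":0.2},{"rx":0,"ry":0,"rz":0,"x":0,"y":0,"z":0,"jaw":0},{"rx":0,"ry":0,"rz":0,"x":0,"y":0,"z":0,"jaw":-1},{"rx":0,"ry":0,"rz":0,"x":0,"y":0,"z":0,"jaw":-1},{"rx":0,"ry":0,"rz":0,"x":0,"y":0,"z":0,"jaw":-1},{"rx":0,"ry":0,"rz":0,"x":0,"y":0,"z":0,"jaw":-1}]' 40
python3 -c "
from h import *
go(.616,.134,.15,-8.5)"
```

```text
clock: 2.25
tcp_pos: [0.3673, -0.282, 0.0157]
orientation: [3.124, -0.312, 0.004]
contact_force: [-1.6, -0.6, 9.2]
grip_width: 0.0204
gripper_force: 40.9
t 2.25 tcp [ 0.3673 -0.282   0.0157] line -101.4 tool z [ 0.003 -0.002 -1.   ] w 0.0204 left [4.15 6.93 2.24] rz -8.71
```

```bash
python3 -m jog '[{"rx":0,"ry":0,"rz":0,"x":0,"y":0,"z":0.9,"jaw":-1},{"rx":0,"ry":0,"rz":0.8,"x":0.15,"y":0.3,"z":0.9,"jaw":-1},{"rx":0,"ry":0,"rz":1,"x":0.5,"y":0.83,"z":0,"jaw":-1},{"rx":0,"ry":0,"rz":1,"x":0.5,"y":0.83,"z":0,"jaw":-1},{"rx":0,"ry":0,"rz":1,"x":0.5,"y":0.83,"z":0,"jaw":-1},{"rx":0,"ry":0,"rz":1,"x":0.5,"y":0.83,"z":0,"jaw":-1},{"rx":0,"ry":0,"rz":1,"x":0.5,"y":0.83,"z":0,"jaw":-1},{"rx":0,"ry":0,"rz":1,"x":0.5,"y":0.83,"z":0,"jaw":-1}]' 40
python3 -m jog '[{"rx":0,"ry":0,"rz":1,"x":0.5,"y":0.83,"z":0,"jaw":-1},{"rx":0,"ry":0,"rz":1,"x":0.5,"y":0.82,"z":0,"jaw":-1},{"rx":0,"ry":0,"rz":0.49,"x":0,"y":0,"z":0,"jaw":-1},{"rx":0,"ry":0,"rz":0,"x":0,"y":0,"z":0,"jaw":-1}]' 40
python3 - <<'E'
from h import *
go(.616,.134,.0215,-8.5)
cv2.imwrite("pics/c.png",grab_frame("scene")[:,:,::-1])
E
```

```text
clock: 3.25
tcp_pos: [0.5563, 0.0373, 0.1231]
orientation: [2.76, 1.497, 0.002]
contact_force: [1.5, -0.2, -0.3]
grip_width: 0.0203
gripper_force: 39.8
clock: 3.75
tcp_pos: [0.6152, 0.135, 0.1224]
orientation: [2.379, 2.051, 0.0]
contact_force: [0.2, -0.7, -0.5]
grip_width: 0.0205
gripper_force: 39.8
t 3.75 tcp [0.6152 0.135  0.1224] line -8.5 tool z [ 0. -0. -1.] w 0.0205 left [ 0.01 -0.02 -1.68] rz -0.0
```

View pics/c.png

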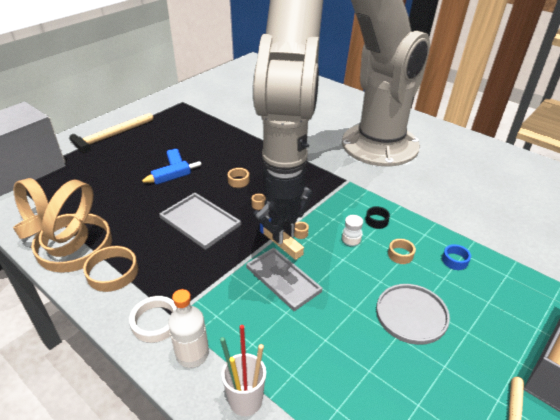

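The stick is held level over the slim tray at (285,245), parallel to the tray's long side. Lower and release.

```bash
python3 -m jog '[{"rx":0,"ry":0,"rz":0,"x":0,"y":-0.02,"z":-0.8,"jaw":-1},{"rx":0,"ry":0,"rz":0,"x":0,"y":0,"z":-0.6,"jaw":-1},{"rx":0,"ry":0,"rz":0,"x":0,"y":0,"z":-0.27,"jaw":-1},{"rx":0,"ry":0,"rz":0,"x":0,"y":0,"z":0,"jaw":-1},{"rx":0,"ry":0,"rz":0,"x":0,"y":0,"z":0,"jaw":-0.1},{"rx":0,"ry":0,"rz":0,"x":0,"y":0,"z":0,"jaw":-0.1},{"rx":0,"ry":0,"rz":0,"x":0,"y":0,"z":0.7,"jaw":-0.1},{"rx":0,"ry":0,"rz":0,"x":0,"y":0,"z":1,"jaw":1}]' 40
python3 -c "
from h import *
go(.424,-.195,.12,0)"
```

```text
clock: 4.8
tcp_pos: [0.6141, 0.1331, 0.124]
orientation: [-2.378, -2.05, 0.004]
contact_force: [2.3, 0.7, -0.7]
grip_width: 0.0554
gripper_force: 0.0
t 4.8 tcp [0.6141 0.1331 0.124 ] line -8.5 tool z [-0.003 -0.001 -1.   ] w 0.0554 left [-3.17 -5.47 -0.07] rz 0.85
```

```bash
python3 -m jog '[{"rx":0,"ry":0,"rz":0.4,"x":-0.45,"y":-0.78,"z":0,"jaw":1},{"rx":0,"ry":0,"rz":0.45,"x":-0.45,"y":-0.78,"z":0,"jaw":1},{"rx":0,"ry":0,"rz":0,"x":-0.45,"y":-0.78,"z":0,"jaw":1},{"rx":0,"ry":0,"rz":0,"x":-0.45,"y":-0.78,"z":0,"jaw":1},{"rx":0,"ry":0,"rz":0,"x":-0.45,"y":-0.78,"z":0,"jaw":1},{"rx":0,"ry":0,"rz":0,"x":-0.45,"y":-0.78,"z":0,"jaw":1},{"rx":0,"ry":0,"rz":0,"x":-0.47,"y":-0.79,"z":0,"jaw":1},{"rx":0,"ry":0,"rz":0,"x":0,"y":0,"z":0,"jaw":1}]' 40
python3 - <<'E'
from h import *
go(.424,-.195,.017,0)
im=grab_frame("scene")
cv2.imwrite("pics/d.png",cv2.resize(im[100:320,130:420,::-1],None,fx=2.5,fy=2.5))
E
```

```text
clock: 5.8
tcp_pos: [0.4223, -0.1989, 0.1241]
orientation: [2.23, 2.212, -0.004]
contact_force: [0.6, -0.0, 0.3]
grip_width: 0.0858
gripper_force: 0.0
t 5.8 tcp [ 0.4223 -0.1989  0.1241] line -0.5 tool z [-0.001 -0.002 -1.   ] w 0.0858 left [ 0.03  0.06 -1.79] rz 0.05
```

View pics/d.png

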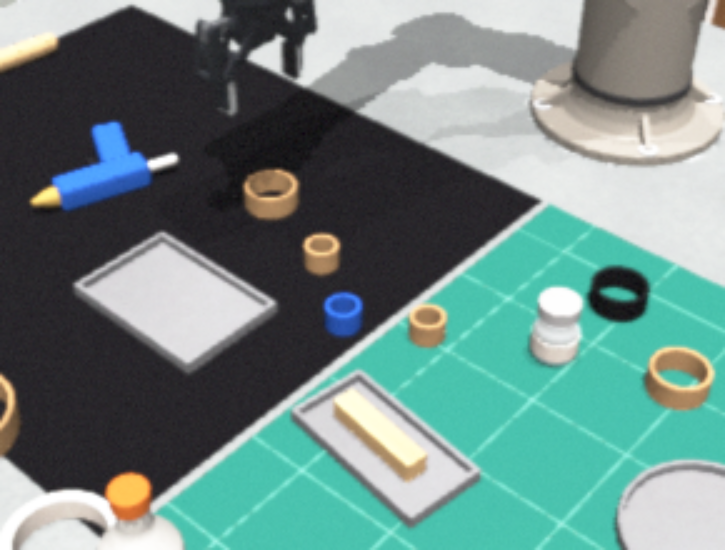

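The stick lies flat in the slim tray at (380,430) of the crop. Next is wide ring B, with the gripper above it.

```bash
python3 -m jog '[{"rx":0,"ry":0,"rz":0,"x":0.03,"y":0.06,"z":-0.8,"jaw":1},{"rx":0,"ry":0,"rz":0,"x":0,"y":0,"z":-0.7,"jaw":1},{"rx":0,"ry":0,"rz":0,"x":0,"y":0,"z":-0.47,"jaw":1},{"rx":0,"ry":0,"rz":0,"x":0,"y":0,"z":0,"jaw":0.4},{"rx":0,"ry":0,"rz":0,"x":0,"y":0,"z":0,"jaw":0},{"rx":0,"ry":0,"rz":0,"x":0,"y":0,"z":0,"jaw":0},{"rx":0,"ry":0,"rz":0,"x":0,"y":0,"z":0,"jaw":0}]' 25
python3 -c "
from h import *
go(.608,-.187,.11,0)"
```

```text
clock: 6.72
tcp_pos: [0.4275, -0.1913, 0.0067]
orientation: [2.22, 2.22, 0.001]
contact_force: [-0.7, 0.4, 1.0]
grip_width: 0.0573
gripper_force: 26.8
t 6.725 tcp [ 0.4275 -0.1913  0.0067] line 0.0 tool z [ 0.002 -0.001 -1.   ] w 0.0573 left [3.01 0.07 1.72] rz -0.0
```

```bash
python3 -m jog '[{"rx":0,"ry":0,"rz":0,"x":0,"y":0,"z":0.8,"jaw":0},{"rx":0,"ry":0,"rz":0,"x":0,"y":0,"z":0.9,"jaw":0},{"rx":0,"ry":0,"rz":0,"x":0.75,"y":0.04,"z":0,"jaw":0},{"rx":0,"ry":0,"rz":0,"x":0.75,"y":0.04,"z":0,"jaw":0},{"rx":0,"ry":0,"rz":0,"x":0.75,"y":0.04,"z":0,"jaw":0},{"rx":0,"ry":0,"rz":0,"x":0.75,"y":0.02,"z":0,"jaw":0},{"rx":0,"ry":0,"rz":0,"x":0,"y":0,"z":0,"jaw":0},{"rx":0,"ry":0,"rz":0,"x":0,"y":0,"z":0,"jaw":0}]' 25
python3 - <<'E'
from h import *
go(.608,-.183,.013,0)
im=grab_frame("scene")
cv2.imwrite("pics/e.png",cv2.resize(im[100:320,130:420,::-1],None,fx=2.5,fy=2.5))
E
```

```text
clock: 7.72
tcp_pos: [0.6059, -0.1827, 0.1076]
orientation: [-2.221, -2.221, 0.001]
contact_force: [-0.0, 0.5, -0.7]
grip_width: 0.0572
gripper_force: 27.3
t 7.725 tcp [ 0.6059 -0.1827  0.1076] line 0.0 tool z [-0.001 -0.    -1.   ] w 0.0572 left [ 0.03 -0.   -1.58] rz -0.0
```

View pics/e.png

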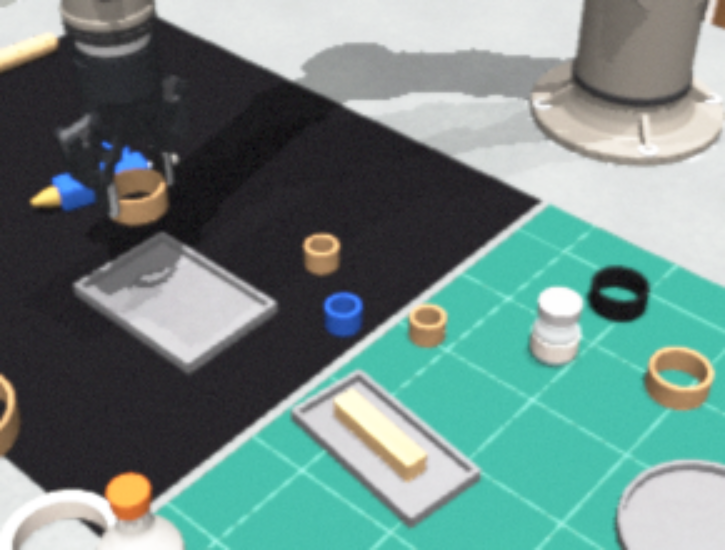

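The ring is held level at crop (137,195), ready above the far end of the broad tray. Lower, release and rise.

```bash
python3 -m jog '[{"rx":0,"ry":0,"rz":0,"x":0.03,"y":0,"z":-0.8,"jaw":0},{"rx":0,"ry":0,"rz":0,"x":0,"y":0,"z":-0.5,"jaw":0},{"rx":0,"ry":0,"rz":0,"x":0,"y":0,"z":-0.27,"jaw":0},{"rx":0,"ry":0,"rz":0,"x":0,"y":0,"z":0,"jaw":0},{"rx":0,"ry":0,"rz":0,"x":0,"y":0,"z":0,"jaw":0.8},{"rx":0,"ry":0,"rz":0,"x":0,"y":0,"z":0,"jaw":0.8},{"rx":0,"ry":0,"rz":0,"x":0,"y":0,"z":0.7,"jaw":0.8},{"rx":0,"ry":0,"rz":0,"x":0,"y":0,"z":1,"jaw":0.2}]' 25
python3 -c "
from h import *
go(.465,-.081,.12,0)"
```

```text
clock: 8.78
tcp_pos: [0.6075, -0.1824, 0.1157]
orientation: [-2.219, -2.22, 0.002]
contact_force: [1.1, -0.7, 0.4]
grip_width: 0.0606
gripper_force: 0.0
t 8.775 tcp [ 0.6075 -0.1824  0.1157] line 0.0 tool z [-0.003  0.001 -1.   ] w 0.0606 left [-2.37  1.69  0.07] rz -0.0
```

```bash
python3 -m jog '[{"rx":0,"ry":0,"rz":0,"x":-0.59,"y":0.42,"z":0,"jaw":0.4},{"rx":0,"ry":0,"rz":0,"x":-0.59,"y":0.42,"z":0,"jaw":0.4},{"rx":0,"ry":0,"rz":0,"x":-0.59,"y":0.42,"z":0,"jaw":0.4},{"rx":0,"ry":0,"rz":0,"x":-0.6,"y":0.43,"z":0,"jaw":0.4},{"rx":0,"ry":0,"rz":0,"x":0,"y":0,"z":0,"jaw":0.4},{"rx":0,"ry":0,"rz":0,"x":0,"y":0,"z":0,"jaw":0.4}]' 25
python3 - <<'E'
from h import *
go(.465,-.081,.008,0)
im=grab_frame("scene")
cv2.imwrite("pics/f.png",cv2.resize(im[100:320,130:420,::-1],None,fx=2.5,fy=2.5))
E
```

```text
clock: 9.52
tcp_pos: [0.4675, -0.0816, 0.1163]
orientation: [2.22, 2.22, 0.002]
contact_force: [0.2, -0.7, -0.3]
grip_width: 0.0601
gripper_force: 0.0
t 9.525 tcp [ 0.4675 -0.0816  0.1163] line 0.0 tool z [ 0.002 -0.001 -1.   ] w 0.0601 left [-0.04  0.01 -1.8 ] rz -0.0
```

View pics/f.png

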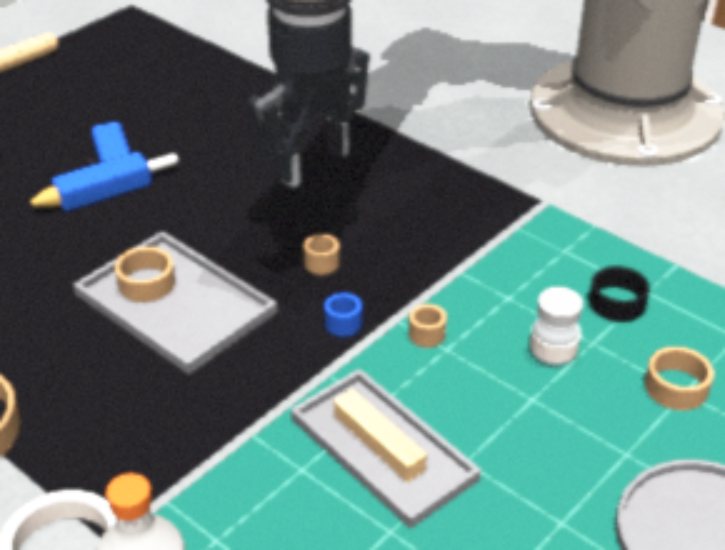

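Wide ring B lies flat in the broad tray at crop (145,273). The gripper is above the narrow ring at (321,253).

```bash
python3 -m jog '[{"rx":0,"ry":0,"rz":0,"x":-0.04,"y":0.01,"z":-0.8,"jaw":0.4},{"rx":0,"ry":0,"rz":0,"x":0,"y":0,"z":-0.7,"jaw":0.4},{"rx":0,"ry":0,"rz":0,"x":0,"y":0,"z":-0.29,"jaw":0.4},{"rx":0,"ry":0,"rz":0,"x":0,"y":0,"z":0,"jaw":0},{"rx":0,"ry":0,"rz":0,"x":0,"y":0,"z":0,"jaw":-0.6},{"rx":0,"ry":0,"rz":0,"x":0,"y":0,"z":0,"jaw":-0.6},{"rx":0,"ry":0,"rz":0,"x":0,"y":0,"z":0,"jaw":-0.6},{"rx":0,"ry":0,"rz":0,"x":0,"y":0,"z":0.9,"jaw":-0.6}]' 25
python3 -c "
from h import *
go(.515,.422,.15,0)"
```

```text
clock: 10.58
tcp_pos: [0.4615, -0.0804, 0.0605]
orientation: [-2.216, -2.218, 0.006]
contact_force: [1.2, -1.0, -0.1]
grip_width: 0.0337
gripper_force: 27.3
t 10.575 tcp [ 0.4615 -0.0804  0.0605] line 0.0 tool z [-0.007  0.001 -1.   ] w 0.0337 left [0.89 8.37 1.49] rz -0.0
```

```bash
python3 -m jog '[{"rx":0,"ry":0,"rz":0,"x":0,"y":0,"z":0.9,"jaw":-0.6},{"rx":0,"ry":0,"rz":0,"x":0,"y":0.6,"z":0.6,"jaw":-0.6},{"rx":0,"ry":0,"rz":0,"x":0.11,"y":0.97,"z":0,"jaw":-0.6},{"rx":0,"ry":0,"rz":0,"x":0.11,"y":0.97,"z":0,"jaw":-0.6},{"rx":0,"ry":0,"rz":0,"x":0.11,"y":0.97,"z":0,"jaw":-0.6},{"rx":0,"ry":0,"rz":0,"x":0.11,"y":0.97,"z":0,"jaw":-0.6},{"rx":0,"ry":0,"rz":0,"x":0.11,"y":0.97,"z":0,"jaw":-0.6},{"rx":0,"ry":0,"rz":0,"x":0.11,"y":0.97,"z":0,"jaw":-0.6}]' 25
python3 -m jog '[{"rx":0,"ry":0,"rz":0,"x":0.11,"y":0.97,"z":0,"jaw":-0.6},{"rx":0,"ry":0,"rz":0,"x":0.11,"y":0.97,"z":0,"jaw":-0.6},{"rx":0,"ry":0,"rz":0,"x":0,"y":0,"z":-0.5,"jaw":-0.6},{"rx":0,"ry":0,"rz":0,"x":0,"y":0,"z":0,"jaw":-0.6},{"rx":0,"ry":0,"rz":0,"x":0,"y":0,"z":0,"jaw":-0.6}]' 25
python3 - <<'E'
from h import *
go(.515,.422,.014,0)
im=grab_frame("scene")
cv2.imwrite("pics/g.png",cv2.resize(im[100:370,220:520,::-1],None,fx=2.2,fy=2.2))
E
```

```text
clock: 11.58
tcp_pos: [0.5038, 0.3062, 0.1525]
orientation: [2.221, 2.221, 0.001]
contact_force: [0.1, -0.6, 0.1]
grip_width: 0.0339
gripper_force: 27.4
clock: 12.2
tcp_pos: [0.5174, 0.4201, 0.1229]
orientation: [2.222, 2.22, 0.0]
contact_force: [-0.1, -0.1, 0.2]
grip_width: 0.0335
gripper_force: 27.4
t 12.2 tcp [0.5174 0.4201 0.1229] line -0.0 tool z [ 0.001 -0.    -1.   ] w 0.0335 left [-0.04  0.03 -1.81] rz 0.0
```

View pics/g.png

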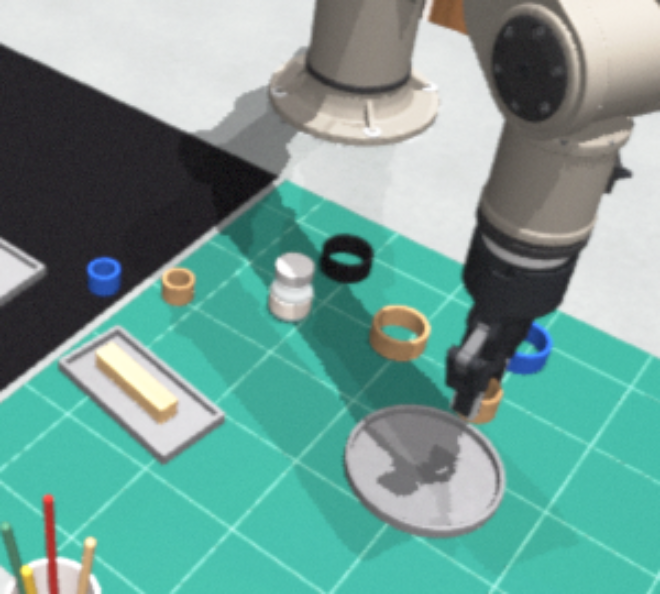

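The narrow ring is held level at crop (483,400), above the tray's +y side. Lower and release, then go to the other narrow ring.

```bash
python3 -m jog '[{"rx":0,"ry":0,"rz":0,"x":-0.04,"y":0.03,"z":-0.8,"jaw":-0.6},{"rx":0,"ry":0,"rz":0,"x":0,"y":0,"z":-0.7,"jaw":-0.6},{"rx":0,"ry":0,"rz":0,"x":0,"y":0,"z":-0.3,"jaw":-0.6},{"rx":0,"ry":0,"rz":0,"x":0,"y":0,"z":0,"jaw":-0.6},{"rx":0,"ry":0,"rz":0,"x":0,"y":0,"z":0,"jaw":0.2},{"rx":0,"ry":0,"rz":0,"x":0,"y":0,"z":0,"jaw":0.2},{"rx":0,"ry":0,"rz":0,"x":0,"y":0,"z":0.8,"jaw":0.2},{"rx":0,"ry":0,"rz":0,"x":0,"y":0,"z":1,"jaw":0.4}]' 25
python3 -c "
from h import *
go(.478,.071,.14,0)"
```

```text
clock: 13.25
tcp_pos: [0.5139, 0.4222, 0.1228]
orientation: [-2.221, -2.222, 0.003]
contact_force: [0.4, -0.3, -0.2]
grip_width: 0.0598
gripper_force: 0.0
t 13.25 tcp [0.5139 0.4222 0.1228] line 0.0 tool z [-0.002 -0.001 -1.   ] w 0.0598 left [-0.6  -5.85  0.29] rz -0.0
```

```bash
python3 -m jog '[{"rx":0,"ry":0,"rz":0,"x":0,"y":-0.97,"z":0,"jaw":0.4},{"rx":0,"ry":0,"rz":0,"x":0,"y":-0.98,"z":0,"jaw":0.4},{"rx":0,"ry":0,"rz":0,"x":-0.1,"y":-0.98,"z":0,"jaw":0.4},{"rx":0,"ry":0,"rz":0,"x":-0.1,"y":-0.97,"z":0,"jaw":0.4},{"rx":0,"ry":0,"rz":0,"x":-0.2,"y":-0.97,"z":0,"jaw":0.4},{"rx":0,"ry":0,"rz":0,"x":-0.2,"y":-0.97,"z":0,"jaw":0.4},{"rx":0,"ry":0,"rz":0,"x":0,"y":0,"z":0,"jaw":0.4},{"rx":0,"ry":0,"rz":0,"x":0,"y":0,"z":0,"jaw":0.4}]' 25
python3 - <<'E'
from h import *
go(.478,.071,.009,0)
im=grab_frame("scene")
cv2.imwrite("pics/h.png",cv2.resize(im[100:370,220:520,::-1],None,fx=2.2,fy=2.2))
E
```

```text
clock: 14.25
tcp_pos: [0.479, 0.0729, 0.1229]
orientation: [2.221, 2.221, 0.003]
contact_force: [0.7, 0.1, 0.5]
grip_width: 0.0597
gripper_force: 0.0
t 14.25 tcp [0.479  0.0729 0.1229] line 0.0 tool z [ 0.002  0.001 -1.   ] w 0.0597 left [-0.02 -0.03 -1.9 ] rz -0.0
```

View pics/h.png

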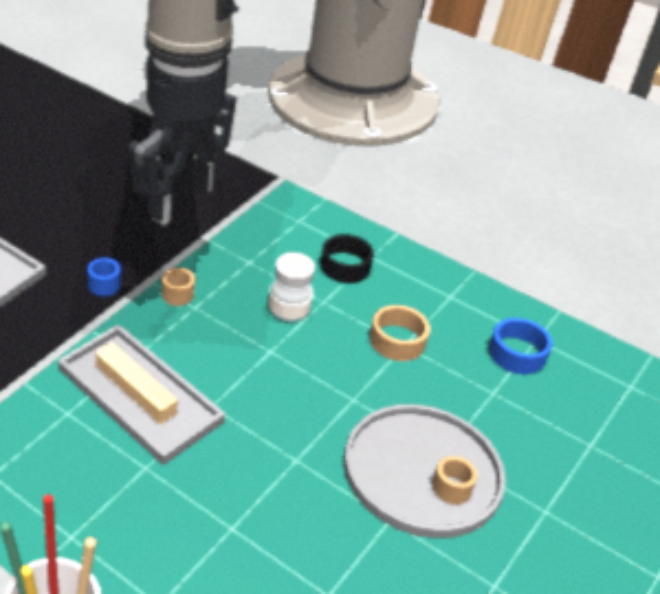

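The first narrow ring lies flat in the round tray at crop (455,478). Now grip the second.

```bash
python3 -m jog '[{"rx":0,"ry":0,"rz":0,"x":-0.02,"y":-0.03,"z":-0.8,"jaw":0.4},{"rx":0,"ry":0,"rz":0,"x":0,"y":0,"z":-0.75,"jaw":0.4},{"rx":0,"ry":0,"rz":0,"x":0,"y":0,"z":-0.35,"jaw":0.4},{"rx":0,"ry":0,"rz":0,"x":0,"y":0,"z":0,"jaw":0},{"rx":0,"ry":0,"rz":0,"x":0,"y":0,"z":0,"jaw":-0.6},{"rx":0,"ry":0,"rz":0,"x":0,"y":0,"z":0,"jaw":-0.6},{"rx":0,"ry":0,"rz":0,"x":0,"y":0,"z":0,"jaw":-0.6},{"rx":0,"ry":0,"rz":0,"x":0,"y":0,"z":0.9,"jaw":-0.6}]' 25
python3 -c "
from h import *
go(.515,.366,.15,0)"
```

```text
clock: 15.3
tcp_pos: [0.4749, 0.0699, 0.0605]
orientation: [-2.218, -2.219, 0.008]
contact_force: [0.8, -1.2, 0.2]
grip_width: 0.034
gripper_force: 26.1
t 15.3 tcp [0.4749 0.0699 0.0605] line 0.0 tool z [-0.006 -0.001 -1.   ] w 0.034 left [0.67 4.93 1.49] rz -0.0
```

```bash
python3 -m jog '[{"rx":0,"ry":0,"rz":0,"x":0,"y":0,"z":0.9,"jaw":-0.6},{"rx":0,"ry":0,"rz":0,"x":0.05,"y":0.3,"z":0.6,"jaw":-0.6},{"rx":0,"ry":0,"rz":0,"x":0.12,"y":0.93,"z":0,"jaw":-0.6},{"rx":0,"ry":0,"rz":0,"x":0.12,"y":0.93,"z":0,"jaw":-0.6},{"rx":0,"ry":0,"rz":0,"x":0.12,"y":0.93,"z":0,"jaw":-0.6},{"rx":0,"ry":0,"rz":0,"x":0.12,"y":0.93,"z":0,"jaw":-0.6},{"rx":0,"ry":0,"rz":0,"x":0.12,"y":0.93,"z":0,"jaw":-0.6},{"rx":0,"ry":0,"rz":0,"x":0,"y":0,"z":-0.5,"jaw":-0.6}]' 25
python3 -m jog '[{"rx":0,"ry":0,"rz":0,"x":0,"y":0,"z":0,"jaw":-0.6},{"rx":0,"ry":0,"rz":0,"x":0,"y":0,"z":0,"jaw":-0.6}]' 25
python3 -c "
from h import *
go(.515,.366,.014,0)"
```

```text
clock: 16.3
tcp_pos: [0.516, 0.3751, 0.1248]
orientation: [-2.213, -2.226, -0.013]
contact_force: [0.3, -0.8, -0.7]
grip_width: 0.034
gripper_force: 26.1
clock: 16.55
tcp_pos: [0.5167, 0.3667, 0.1228]
orientation: [2.222, 2.22, 0.0]
contact_force: [0.3, 0.2, 0.4]
grip_width: 0.0339
gripper_force: 26.1
t 16.55 tcp [0.5167 0.3667 0.1228] line -0.0 tool z [ 0.001 -0.    -1.   ] w 0.0339 left [-0.03 -0.01 -1.81] rz 0.0
```

```bash
python3 -m jog '[{"rx":0,"ry":0,"rz":0,"x":-0.03,"y":-0.01,"z":-0.8,"jaw":-0.6},{"rx":0,"ry":0,"rz":0,"x":0,"y":0,"z":-0.7,"jaw":-0.6},{"rx":0,"ry":0,"rz":0,"x":0,"y":0,"z":-0.3,"jaw":-0.6},{"rx":0,"ry":0,"rz":0,"x":0,"y":0,"z":0,"jaw":-0.6},{"rx":0,"ry":0,"rz":0,"x":0,"y":0,"z":0,"jaw":0.2},{"rx":0,"ry":0,"rz":0,"x":0,"y":0,"z":0,"jaw":0.2},{"rx":0,"ry":0,"rz":0,"x":0,"y":0,"z":0.8,"jaw":0.2},{"rx":0,"ry":0,"rz":0,"x":0,"y":0,"z":1,"jaw":1}]' 25
python3 -m jog '[{"rx":0,"ry":0,"rz":0,"x":-0.75,"y":-0.42,"z":0,"jaw":1},{"rx":0,"ry":0,"rz":0,"x":-0.75,"y":-0.42,"z":0,"jaw":1},{"rx":0,"ry":0,"rz":0,"x":-0.75,"y":-0.42,"z":0,"jaw":1},{"rx":0,"ry":0,"rz":0,"x":0,"y":0,"z":0,"jaw":1},{"rx":0,"ry":0,"rz":0,"x":0,"y":0,"z":0,"jaw":1}]' 25
python3 - <<'E'
from h import *
go(.380,.290,.006,0)
im=grab_frame("scene")
cv2.imwrite("pics/i.png",cv2.resize(im[100:370,220:520,::-1],None,fx=2.2,fy=2.2))
E
```

```text
clock: 17.55
tcp_pos: [0.5139, 0.3665, 0.1231]
orientation: [-2.22, -2.222, 0.003]
contact_force: [0.8, 0.3, -0.0]
grip_width: 0.0678
gripper_force: 0.0
clock: 18.18
tcp_pos: [0.3805, 0.2921, 0.1231]
orientation: [2.221, 2.221, 0.004]
contact_force: [1.0, -0.2, 0.3]
grip_width: 0.0853
gripper_force: 0.0
t 18.175 tcp [0.3805 0.2921 0.1231] line 0.0 tool z [ 0.002  0.001 -1.   ] w 0.0853 left [-0.01 -0.03 -1.95] rz -0.0
```

View pics/i.png

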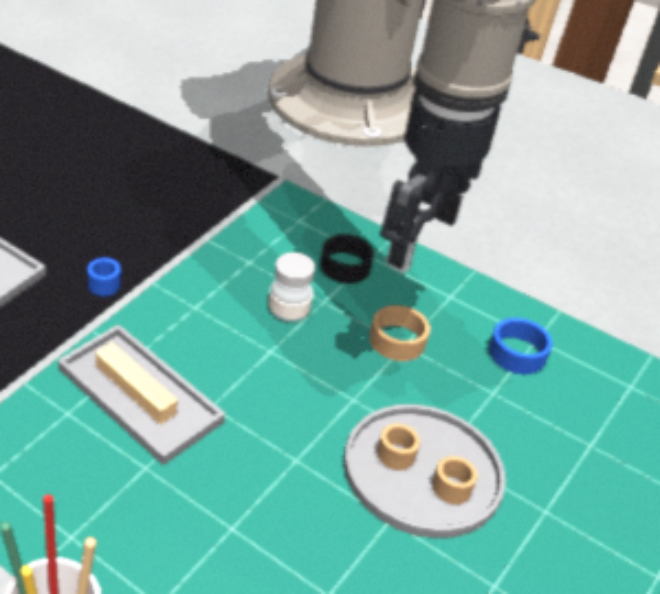

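Both narrow rings lie flat in the round tray at crop (399,447) and (455,480). The gripper is over the last wide ring at (400,333).

```bash
python3 -m jog '[{"rx":0,"ry":0,"rz":0,"x":-0.01,"y":-0.03,"z":-0.8,"jaw":1},{"rx":0,"ry":0,"rz":0,"x":0,"y":0,"z":-0.75,"jaw":1},{"rx":0,"ry":0,"rz":0,"x":0,"y":0,"z":-0.4,"jaw":1},{"rx":0,"ry":0,"rz":0,"x":0,"y":0,"z":0,"jaw":0.4},{"rx":0,"ry":0,"rz":0,"x":0,"y":0,"z":0,"jaw":0},{"rx":0,"ry":0,"rz":0,"x":0,"y":0,"z":0,"jaw":0},{"rx":0,"ry":0,"rz":0,"x":0,"y":0,"z":0,"jaw":0},{"rx":0,"ry":0,"rz":0,"x":0,"y":0,"z":0.9,"jaw":0}]' 25
python3 -c "
from h import *
go(.608,-.107,.15,0)"
```

```text
clock: 19.23
tcp_pos: [0.3772, 0.2879, 0.0576]
orientation: [-2.22, -2.221, 0.01]
contact_force: [1.1, 0.4, 0.9]
grip_width: 0.0579
gripper_force: 27.3
t 19.225 tcp [0.3772 0.2879 0.0576] line 0.0 tool z [-0.005 -0.004 -1.   ] w 0.0579 left [ 3.85 -6.58  1.54] rz -0.0
```

```bash
python3 -m jog '[{"rx":0,"ry":0,"rz":0,"x":0,"y":0,"z":0.9,"jaw":0},{"rx":0,"ry":0,"rz":0,"x":0.2,"y":0,"z":0.8,"jaw":0},{"rx":0,"ry":0,"rz":0,"x":0.6,"y":0,"z":0,"jaw":0},{"rx":0,"ry":0,"rz":0,"x":0.6,"y":-0.1,"z":0,"jaw":0},{"rx":0,"ry":0,"rz":0,"x":0.34,"y":-0.92,"z":0,"jaw":0},{"rx":0,"ry":0,"rz":0,"x":0.34,"y":-0.92,"z":0,"jaw":0},{"rx":0,"ry":0,"rz":0,"x":0.34,"y":-0.92,"z":0,"jaw":0},{"rx":0,"ry":0,"rz":0,"x":0.34,"y":-0.92,"z":0,"jaw":0}]' 25
python3 -m jog '[{"rx":0,"ry":0,"rz":0,"x":0.34,"y":-0.92,"z":0,"jaw":0},{"rx":0,"ry":0,"rz":0,"x":0.34,"y":-0.92,"z":0,"jaw":0},{"rx":0,"ry":0,"rz":0,"x":0.34,"y":-0.92,"z":0,"jaw":0},{"rx":0,"ry":0,"rz":0,"x":0,"y":0,"z":-0.6,"jaw":0},{"rx":0,"ry":0,"rz":0,"x":0,"y":0,"z":0,"jaw":0},{"rx":0,"ry":0,"rz":0,"x":0,"y":0,"z":0,"jaw":0}]' 25
python3 - <<'E'
from h import *
go(.608,-.107,.013,0)
im=grab_frame("scene")
cv2.imwrite("pics/j.png",cv2.resize(im[100:320,130:420,::-1],None,fx=2.5,fy=2.5))
E
```

```text
clock: 20.23
tcp_pos: [0.5449, 0.0608, 0.1617]
orientation: [2.22, 2.221, 0.001]
contact_force: [1.3, 0.8, 0.3]
grip_width: 0.0575
gripper_force: 27.4
clock: 20.98
tcp_pos: [0.6059, -0.1014, 0.1263]
orientation: [2.219, 2.224, 0.002]
contact_force: [0.1, 0.5, 0.3]
grip_width: 0.0577
gripper_force: 27.4
t 20.975 tcp [ 0.6059 -0.1014  0.1263] line 0.1 tool z [ 0.001  0.001 -1.   ] w 0.0577 left [ 0.04 -0.09 -1.89] rz -0.01
```

View pics/j.png

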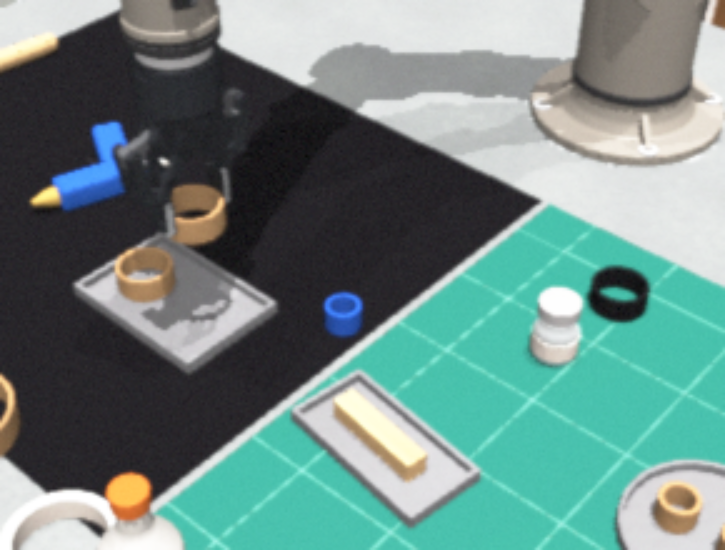

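The last ring is held level at crop (197,213), above the free half of the tray.

```bash
python3 -m jog '[{"rx":0,"ry":0,"rz":0,"x":0.03,"y":-0.06,"z":-0.8,"jaw":0},{"rx":0,"ry":0,"rz":0,"x":0,"y":0,"z":-0.75,"jaw":0},{"rx":0,"ry":0,"rz":0,"x":0,"y":0,"z":-0.32,"jaw":0},{"rx":0,"ry":0,"rz":0,"x":0,"y":0,"z":0,"jaw":0},{"rx":0,"ry":0,"rz":0,"x":0,"y":0,"z":0,"jaw":0.8},{"rx":0,"ry":0,"rz":0,"x":0,"y":0,"z":0,"jaw":0.8},{"rx":0,"ry":0,"rz":0,"x":0,"y":0,"z":0.7,"jaw":0.8},{"rx":0,"ry":0,"rz":0,"x":0,"y":0,"z":1,"jaw":0.8}]' 25
python3 -m jog '[{"rx":0,"ry":0,"rz":0,"x":-0.6,"y":0.3,"z":0.7,"jaw":0.8},{"rx":0,"ry":0,"rz":0,"x":-0.6,"y":0.3,"z":0.7,"jaw":0.8},{"rx":0,"ry":0,"rz":0,"x":-0.6,"y":0.3,"z":0,"jaw":0.8},{"rx":0,"ry":0,"rz":0,"x":0,"y":0,"z":0,"jaw":0.8},{"rx":0,"ry":0,"rz":0,"x":0,"y":0,"z":0,"jaw":0.8}]' 25
python3 - <<'E'
from h import *
im=grab_frame("scene")
cv2.imwrite("pics/k.png",cv2.resize(im[90:370,100:500,::-1],None,fx=2,fy=2))
E
```

```text
clock: 22.02
tcp_pos: [0.6064, -0.1065, 0.1156]
orientation: [-2.219, -2.221, 0.002]
contact_force: [0.8, -0.2, 0.8]
grip_width: 0.0767
gripper_force: 0.0
clock: 22.65
tcp_pos: [0.5, -0.0528, 0.1996]
orientation: [2.22, 2.22, 0.001]
contact_force: [0.4, 0.2, 0.2]
grip_width: 0.077
gripper_force: 0.0
```

View pics/k.png

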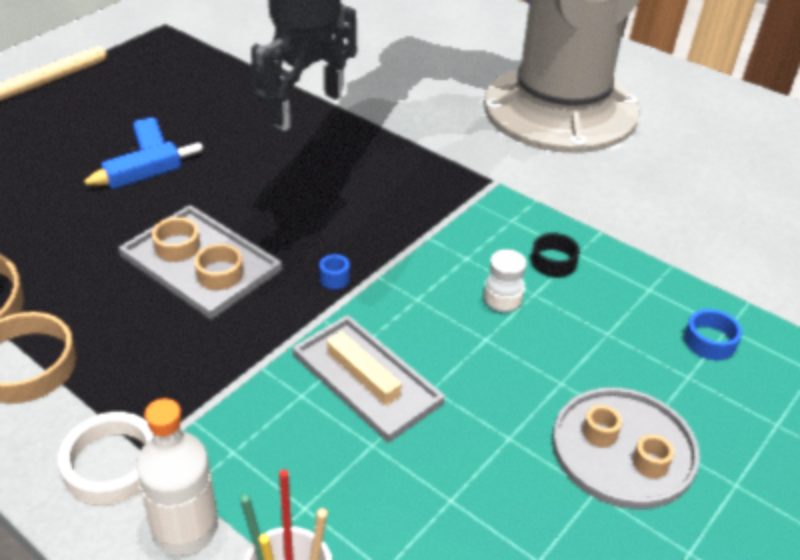

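All five pieces lie flat, side by side in their trays: wide rings (176,238) and (218,266), stick (364,366), narrow rings (602,426) and (654,456). The gun and jar have not moved. Handing in.

```bash
python3 -c "
from bench import r
print(r.hand_in())"
```

```text
the job is handed in; nothing more can be done
None
```

The job is handed in after about 23 s: both wide rings, both narrow rings and the stick looked flat and side by side in their trays in the last picture, with the glue gun and jar not visibly moved; the hand-in returned no verdict.

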